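# Latch the teapot's travelling case

## Robot

A 7-joint arm with a two-finger parallel gripper is mounted at the origin on the work surface. World frame = base frame: x ahead of the robot, y to its left, z up, the work surface at z = 0. Lengths are in m, angles in rad, forces in N, time in s.
With the tool pointing down it reaches from about 0.425 to 0.875 m from the base axis. Payload 4.7 kg.
Tool frame: the origin (TCP) lies where the fingers leave the gripper's body, on its centre line; the fingertips stand 70 mm ahead of it and the grasp point (between the pads) lies 51 mm ahead of it; z points along the fingers, y is the line along which they close (so a half turn about z gives the same grasp; the last joint's range is limited). The gripper opens to 87 mm and grips with 3 to 60 N. Pads are 19 mm wide; open, the fingers measure 117 mm over their backs; the gripper's body (75 mm by 190 mm) begins 51 mm behind the grasp point.
Start: joints at [1.13, 0.321, -0.07, 1.45, 0.023, 1.371, -0.057], TCP at [0.286, -0.584, 0.292] pointing down, gripper open.
Joint ranges: [-2.86, 2.86], [-0.3, 2.09], [-1.38, 1.24], [0.06, 2.45], [-1.56, 4.7], [0.09, 2.05], [-2.69, 2.69]. Speed limits (rad/s): [2.57, 2.57, 3.14, 3.14, 3.14, 3.14, 3.14].

## Interface

Orientations are given as a rotation vector (axis times angle).
In Python, from bench import get_state, get_image, get_calibration, close_job gives the robot as it stands.
- The arm moves only by the tool send_rows, never from a script. Its argument "rows" is a list of rows, each an object of numbers: "hand": the finger opening in mm, from 0 to 87; "x", "y", "z": the shift along the world's x, y, z in mm; "roll": the turn about the world's z in degrees. A call has 1 to 10 rows; each row shifts and turns the commanded pose from where the row before left it; what a row does not reach is not made up. A row lasts 1/10 s, in which the tool goes at most 50 mm and 8.59 degrees, less where a joint would pass 70% of its speed; a pose out of reach is approached as far as the arm can. A call is refused whole if a number of a shift passes 50 or a number of a turn 8.59, either way. A call with a gripper value outside its range is refused whole. The fingers move at their own pace and stop on an object; "force" is the grip in N (left out, the last holds). Time passes only in rows, so rows that do not move let the fingers close. It gives the time, the measured TCP pose, the force, the opening and the grip force at its end, in the units of the state.
- get_state(): the state, without advancing time (a new reading comes with each control period).
- get_image(name): name is "scene" or "top"; returns the picture (480x640x3 uint8, blue, green, red); there is no depth.
- get_calibration(name): a dict with "mtx" (3x3 intrinsics, pixels), "world_from_camera" (4x4, takes a point from camera to world coordinates). Camera axes: x right, y down, z forward; pixel columns grow to the right and rows downward; lengths in m; the calibration is good to about 2 mm. A picture is of the moment at which its call begins. get_calibration takes no time and is no camera call.
- close_job(): hands the job in; it is judged then, once.
The state is a dict: "time": time; "joint_positions": joint angles; "qd": joint speeds; "joint_torque": joint torques, N m; "position": TCP position; "tool_rot": TCP orientation; "ft_force": force on the tool from outside, world axes, zero at the start; "torque": the same for the moment, N m; "grip_width": opening from 0.0 (shut) to 1.0 (fully open); "grip_force": force on a finger pad.
Only numpy, scipy, OpenCV 4.12 (cv2) and the standard library are available. Lean on these libraries where they do the work, as an engineer would, in place of code of your own. Each camera call takes 0.05 s, during which the arm holds its last target. There are 200 camera calls.

## Task

Close the teapot's travelling case for the trip home: swing the lid down, then, pressing the lid gently down against its spring, turn the red wing fastener clockwise about a quarter turn until it meets its stop, and ease off so that the lid springs up a little and the fastener drops into its locked notch. Do not force the latch, leave the teapots and the cup around the case where they stand, and let go of everything at the end.

Things in the scene. Friction and masses are not known exactly. Their poses are not given: they have to be found in the camera images.
- lid (a joint): Opening angle of the beige lid (246 mm hinge to free edge, 272 wide, 10 thick), rad; 0 = level, grows as the free edge (robot side) rises. The stiff hinge stays where left. In its last 14 mm (at the wing) a spring plunger lifts it: pressing at the wing takes about 3 N at first, 11 to 15 N at the bottom, where two hard rubber buffers stop the lid and the force climbs steeply; over 20 N strains it.
- wing (a joint): Turn of the fastener, rad; 0 = unlocked, grows clockwise from above. A tongue under the lid turns with it: freely (0.05 N m) to about 0.65, where it meets the latch's lip unless the lid is pressed almost onto its buffers (last 1.5 mm); then on under the lip to an end stop at about 1.5 (0.3 N m is enough; do not wrench it). When the lid is let up there, the tongue rises 6.5 mm into a notch and is locked.
- hinge_mid (a point): Middle of the lid's hinge line, at the case's far top edge, on the lid's underside. It turns with the lid: its y axis is the hinge line, -x runs along the lid to the free edge, z is out of the lid's top face.
- lid_push (a point): A bare spot on the lid's top face, 170 mm from the hinge line and 75 mm to the +y side of the middle, good for pushing the lid down. Axes as hinge_mid.
- wing_grip (a point): Centre of the red grip bar of the fastener, on its turning axis, 165 mm from the hinge line, on the lid's middle line. The bar is 40 mm long (its own x axis), 12 mm thick (y) and 34 mm high (z); it stands on a steel disc of 54 mm diameter whose top is 17 mm below this point. The disc's top is 4.5 mm above the lid's top face.
- case: Open beige box, 240 (x) by 260 (y) by 100 mm high, a small teapot inside; immovable. Origin: centre of its underside; x points to the hinge. With the lid level the wing's axis is at x -45 mm and the lid's top 120 mm up. The latch inside (lip, notch, buffers, plunger) is set up to 8.5 mm higher or lower from case to case, unmeasured: feel for it.
- pot_clay: Loose red-brown clay teapot beside the case, 88 mm across the belly, 76 mm high, spout and handle reach 72 mm either way along its y; origin at the underside. Leave it.
- pot_dark: Loose dark brown teapot beside the case, 81 mm across the belly, 70 mm high; otherwise like pot_clay. Leave it.
- cup: Loose white cup, 60 mm across, 42 mm high, at the case's near right corner; origin at the underside. Leave it.

How it is judged:
On the way, in this order (a step that is already met when the one before it is completed fails the run):
1. the lid is swung down onto its spring, the fastener still unlocked (value of joint lid below 0.125 rad and value of joint wing below 0.5 rad), for 0.1 s.
2. with the lid pressed down, the fastener is turned under the latch's lip (value of joint wing above 0.95 rad and value of joint lid below 0.092 rad), for 0.05 s.
At the end, for the whole second after the job is handed in: Lid latched and at rest: fastener turned past the lip into its notch (1.36 to 1.62 rad) and holding the lid down (below 0.092 rad), robot off it, teapots and cup within 20 mm of where they stood (value of joint wing between 1.36 and 1.62 rad and value of joint lid below 0.092 rad and velocity of joint lid between -0.02 and 0.02 rad/s and velocity of joint wing between -0.05 and 0.05 rad/s and distance of each of pot_clay, pot_dark, cup from where it was at the start of the episode below 0.02 m); the robot touches nothing.
It fails at once if the lid is pressed down on the spring and buffers with more than 25 N (contact force between lid_c0 and latch above 25 N).
It fails at once if the fastener is forced against the latch with more than 35 N (contact force between wing and latch above 35 N).
It fails at once if the clay teapot is pushed or tipped (distance of pot_clay from where it was at the start of the episode above 0.02 m or angle between pot_clay's own z axis and vertical above 0.25 rad).
It fails at once if the dark teapot is pushed or tipped (distance of pot_dark from where it was at the start of the episode above 0.02 m or angle between pot_dark's own z axis and vertical above 0.25 rad).
It fails at once if the cup is pushed or tipped (distance of cup from where it was at the start of the episode above 0.02 m or angle between cup's own z axis and vertical above 0.25 rad).
It also fails if it takes over 72 s, if anything falls off the work surface, if the arm or the gripper's body presses on something with over 40 N, if the wrist force passes 120 N, or if a joint passes its speed limit or range.

## Working session

There is one attempt and no reset: what is moved stays moved. The work goes in short steps, Python scripts to look and compute and a tool call to move; the robot and the scene stay as the last step left them, time stands still between calls to the robot, and variables do not carry over. Pictures are saved under pics/ and viewed, at most 10 in all, crops included, and the job is handed in when it is done.

Besides the shell and the picture viewer there is one more tool, called after "Request:" by a JSON object that holds its "name" and its "arguments". send_rows: Moves the arm, as the interface text tells. Its arguments: {"type":"object","properties":{"rows":{"type":"array","items":{"type":"object","properties":{"hand":{"type":"number"},"x":{"type":"number"},"y":{"type":"number"},"z":{"type":"number"},"roll":{"type":"number"}}}},"force":{"type":"number"}},"required":["rows"]}

```bash
mkdir -p pics
python3 - <<'E'
from bench import *
import cv2,numpy as np
np.set_printoptions(precision=4,suppress=True)
s=get_state();print(s)
for n in("scene","top"):
    im=get_image(n);cv2.imwrite(f"pics/{n}0.png",im);c=get_calibration(n);print(n,c["mtx"],c["world_from_camera"])
E
```

```text
{'time': 0.0, 'joint_positions': array([ 1.1301,  0.3218, -0.0701,  1.4517,  0.0226,  1.3708, -0.0569]), 'qd': array([-0.0008, -0.    ,  0.0022,  0.0001, -0.0012, -0.0009,  0.0023]), 'joint_torque': array([  0.    , -49.1295,  -0.4038, -31.2527,  -0.0637,   0.0436,
         0.0002]), 'position': array([ 0.2853, -0.5836,  0.2912]), 'tool_rot': array([-3.0589, -0.7079,  0.0009]), 'ft_force': array([-0.1128,  0.095 ,  0.3043]), 'torque': array([ 0.0193, -0.0076,  0.027 ]), 'grip_force': 0.0, 'grip_width': 0.998398637815339}
scene [[498.4934   0.     318.337 ]
 [  0.     498.4934 246.8638]
 [  0.       0.       1.    ]] [[ 0.4702 -0.7249  0.5035  0.1279]
 [-0.8826 -0.3867  0.2675 -0.1905]
 [ 0.0008 -0.5701 -0.8216  0.8303]
 [ 0.      0.      0.      1.    ]]
top [[434.1299   0.     320.6983]
 [  0.     434.1299 242.7529]
 [  0.       0.       1.    ]] [[ 0.0205 -0.9828  0.1836  0.4473]
 [-0.9997 -0.0183  0.0135  0.0358]
 [-0.0099 -0.1839 -0.9829  0.8215]
 [ 0.      0.      0.      1.    ]]
```

View pics/scene0.png

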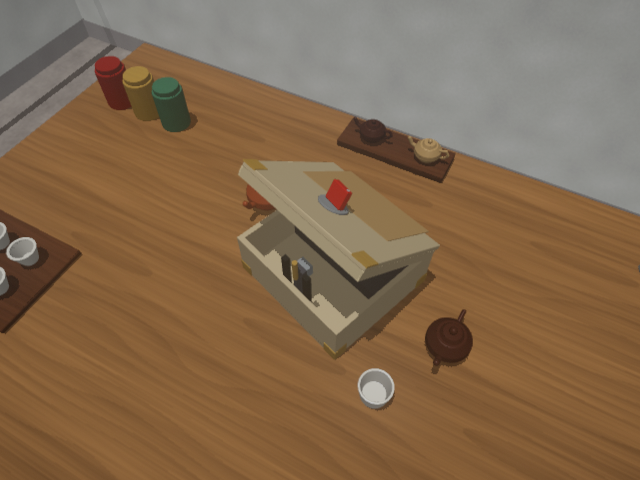

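View pics/top0.png

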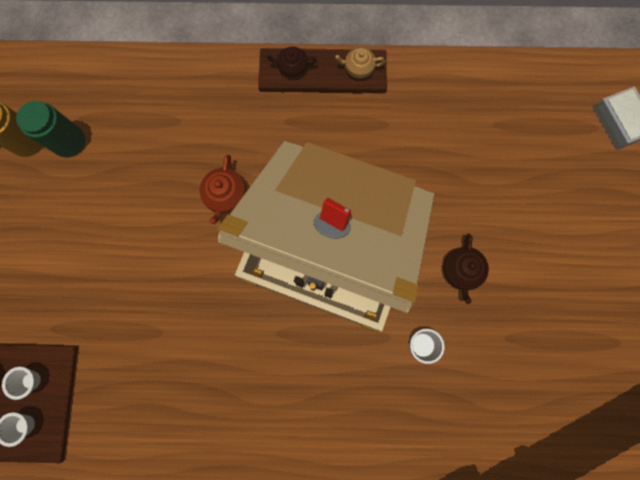

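The pictures show the case turned slightly, with the lid open about 0.5 rad. The lid's corners in the top view are near (288,143), (433,193), (410,300) and (222,235), and the wing is at (335,214). I'll take a zoomed crop to get finer pixels.

Run:
```python
import cv2,numpy as np
a=cv2.imread("pics/top0.png")[130:340,200:450];b=cv2.imread("pics/scene0.png")[150:360,220:470]
im=np.hstack([cv2.resize(x,None,fx=1.6*1,fy=1.6*1.0) for x in(a,b)])
im=np.vstack([cv2.resize(a,None,fx=2.8,fy=2.8,interpolation=2)])
cv2.imwrite("pics/c1.png",im);cv2.imwrite("pics/c2.png",cv2.resize(b,None,fx=2.8,fy=2.8,interpolation=2))
for n in("top0","scene0"):
    i=cv2.imread(f"pics/{n}.png");h=cv2.cvtColor(i,cv2.COLOR_BGR2HSV)
    m=cv2.inRange(h,(0,200,120),(4,255,255))|cv2.inRange(h,(176,200,120),(180,255,255))
    k,_,st,ce=cv2.connectedComponentsWithStats(m)
    print(n,[(list(st[j]),ce[j].round(1)) for j in range(1,k) if st[j][4]>30])
```

```text
top0 [([np.int32(321), np.int32(199), np.int32(29), np.int32(31), np.int32(532)], array([334. , 213.8]))]
scene0 []
```

View pics/c1.png

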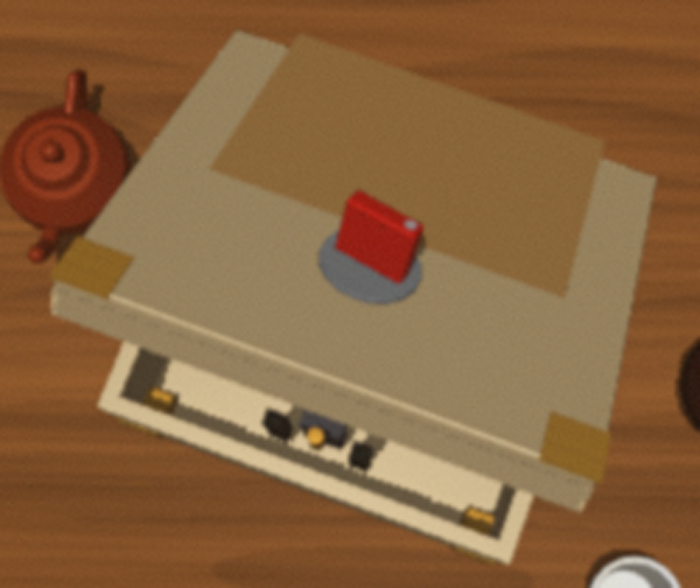

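View pics/c2.png

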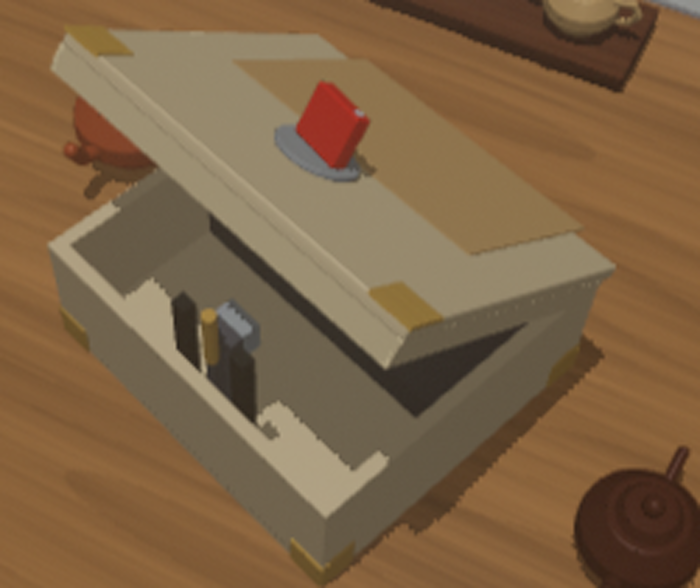

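The crops show the lid's four top corners, the case's near rim corners, the grey disc and the red bar, which lies parallel to the hinge. I'll triangulate these.

```bash
cat > h.py <<'E'
import numpy as np,cv2
from bench import *
C={n:get_calibration(n) for n in("top","scene")}
def ray(n,p):
    c=C[n];M=c["world_from_camera"];d=M[:3,:3]@np.linalg.inv(c["mtx"])@[p[0],p[1],1];return M[:3,3],d/np.linalg.norm(d)
def tri(pt,ps):
    A=np.zeros((3,3));b=np.zeros(3);R=[ray("top",pt),ray("scene",ps)]
    for o,d in R:
        P=np.eye(3)-np.outer(d,d);A+=P;b+=P@o
    x=np.linalg.solve(A,b);return x,[np.linalg.norm(np.cross(x-o,d))*1e3 for o,d in R][0]
def onz(n,p,z):
    o,d=ray(n,p);return o+d*(z-o[2])/d[2]
E
python3 - <<'E'
from h import *
np.set_printoptions(precision=4,suppress=True)
P={"NL":((58,285),(68,30)),"NR":((602,480),(410,330)),"FR":((656,178),(613,268)),"FL":((240,32),(318,36)),
"rimL":((98,405),(50,245)),"rimR":((512,562),(327,517)),"disc":((370,266),(318,153)),
"barTL":((358,192),(325,82)),"barTR":((421,228),(368,119))}
X={}
for k,(t,s) in P.items():
    x,e=tri(np.array(t)/2.8+[200,130]-.3,np.array(s)/2.8+[220,150]-.3);X[k]=x;print(k,x,"err mm",round(e,1))
for a,b in("NL","NR"),("FL","FR"),("NL","FL"),("NR","FR"),("rimL","rimR"):
    d=X[b]-X[a];print(a,b,np.linalg.norm(d),np.degrees(np.arctan2(d[1],d[0])),np.degrees(np.arcsin(d[2]/np.linalg.norm(d))))
for n,f,o in("rimL",(98,405),0),("rimR",(512,562),0):
    print(n,onz("top",np.array(f)/2.8+[200,130]-.3,.1))
E
```

```text
NL [0.5642 0.1746 0.2656] err mm 0.9
NR [ 0.4781 -0.0781  0.2598] err mm 0.4
FR [ 0.6664 -0.1426  0.1179] err mm 0.6
FL [0.7551 0.1098 0.1198] err mm 0.0
rimL [0.5264 0.1882 0.0975] err mm 0.9
rimR [ 0.439  -0.0578  0.1013] err mm 0.2
disc [0.5874 0.028  0.2164] err mm 1.0
barTL [0.617  0.0367 0.2434] err mm 1.4
barTR [0.5999 0.0039 0.2461] err mm 0.7
NL NR 0.2670298964803112 -108.80757034420296 -1.2454907582140367
FL FR 0.2675487411985698 -109.37286088449086 -0.39986404067795994
NL FL 0.2487994040442974 -18.73275040646535 -35.87181410539332
NR FR 0.24435905338398603 -18.89370646265943 -35.48643108918309
rimL rimR 0.2611195306638033 -109.56984523295766 0.8391722681336143
rimL [0.5257 0.1884 0.1   ]
rimR [ 0.4388 -0.0579  0.1   ]
```

The triangulation fits the given sizes: the lid is 267 by 247 mm and the rim is at 0.1 m. This gives a case yaw of -19°, a lid angle of about 0.62 rad, a hinge middle near (0.7065, -0.014, 0.110), and a level wing axis near (0.551, 0.040). I'll move above lid_push with the fingers shut.

Request:
{"name": "send_rows", "arguments": {"rows": [{"hand": 0,"x": 20,"y": 40,"z": 13,"roll": 4.5},{"hand": 0,"x": 20,"y": 40,"z": 13,"roll": 4.5},{"hand": 0,"x": 20,"y": 40,"z": 13,"roll": 4.5},{"hand": 0,"x": 20,"y": 40,"z": 13,"roll": 4.5},{"hand": 0,"x": 20,"y": 40,"z": 13,"roll": 4.5},{"hand": 0,"x": 20,"y": 40,"z": 13,"roll": 4.5},{"hand": 0,"x": 20,"y": 40,"z": 13,"roll": 4.5},{"hand": 0,"x": 20,"y": 40,"z": 13,"roll": 4.5},{"hand": 0,"x": 20,"y": 40,"z": 13,"roll": 4.5},{"hand": 0,"x": 20,"y": 40,"z": 13,"roll": 4.5}], "force": 30}}

```text
time: 1.1
position: [0.4858, -0.1822, 0.4226]
tool_rot: [2.554, 1.83, -0.001]
ft_force: [0.7, -0.3, -0.2]
grip_width: 0.171
grip_force: 0.0
```

Request:
{"name": "send_rows", "arguments": {"rows": [{"x": 15,"y": 35},{"x": 15,"y": 35},{"x": 15,"y": 35},{"x": 15,"y": 35},{"x": 15,"y": 35},{"x": 15,"y": 35},{"x": 15,"y": 35},{"x": 15,"y": 35},{},{}]}}

```text
schema error: expected keys hand, x, y, z, roll
```

Request:
{"name": "send_rows", "arguments": {"rows": [{"hand": 0,"x": 15,"y": 35,"z": 0,"roll": 0},{"hand": 0,"x": 15,"y": 35,"z": 0,"roll": 0},{"hand": 0,"x": 15,"y": 35,"z": 0,"roll": 0},{"hand": 0,"x": 15,"y": 35,"z": 0,"roll": 0},{"hand": 0,"x": 15,"y": 35,"z": 0,"roll": 0},{"hand": 0,"x": 15,"y": 35,"z": -10,"roll": 0},{"hand": 0,"x": 15,"y": 35,"z": -20,"roll": 0},{"hand": 0,"x": 12,"y": 35,"z": -30,"roll": 0},{"hand": 0,"x": 0,"y": 0,"z": -30,"roll": 0},{"hand": 0,"x": 0,"y": 0,"z": 0,"roll": 0}]}}

```text
time: 2.1
position: [0.6004, 0.0967, 0.3272]
tool_rot: [-2.55, -1.827, 0.012]
ft_force: [0.8, -0.9, -0.4]
grip_width: 0.007
grip_force: 0.0
```

Request:
{"name": "send_rows", "arguments": {"rows": [{"hand": 0,"x": 0,"y": 1,"z": -10,"roll": 0},{"hand": 0,"x": 0,"y": 1,"z": -10,"roll": 0},{"hand": 0,"x": 0,"y": 1,"z": -6,"roll": 0},{"hand": 0,"x": -2,"y": 1,"z": -6,"roll": 0},{"hand": 0,"x": -2,"y": 1,"z": -6,"roll": 0},{"hand": 0,"x": -2,"y": 1,"z": -6,"roll": 0},{"hand": 0,"x": -2,"y": 1,"z": -6,"roll": 0},{"hand": 0,"x": -2,"y": 1,"z": -6,"roll": 0},{"hand": 0,"x": -2,"y": 1,"z": -6,"roll": 0},{"hand": 0,"x": -2,"y": 1,"z": -6,"roll": 0}]}}

```text
time: 3.1
position: [0.5883, 0.1062, 0.2638]
tool_rot: [2.557, 1.826, -0.0]
ft_force: [0.1, 1.1, 1.0]
grip_width: 0.003
grip_force: 0.4
```

Request:
{"name": "send_rows", "arguments": {"rows": [{"hand": 0,"x": -2,"y": 0.7,"z": -5,"roll": 0},{"hand": 0,"x": -2,"y": 0.7,"z": -5,"roll": 0},{"hand": 0,"x": -2,"y": 0.7,"z": -5,"roll": 0},{"hand": 0,"x": -2,"y": 0.7,"z": -5,"roll": 0},{"hand": 0,"x": -2,"y": 0.7,"z": -5,"roll": 0},{"hand": 0,"x": -1,"y": 0.7,"z": -4,"roll": 0},{"hand": 0,"x": -1,"y": 0.7,"z": -4,"roll": 0},{"hand": 0,"x": 0,"y": 0,"z": -3,"roll": 0},{"hand": 0,"x": 0,"y": 0,"z": -3,"roll": 0},{"hand": 0,"x": 0,"y": 0,"z": 0,"roll": 0}]}}

```text
time: 4.1
position: [0.5764, 0.111, 0.2248]
tool_rot: [-2.556, -1.826, 0.001]
ft_force: [0.1, -0.5, 0.3]
grip_width: 0.006
grip_force: 0.0
```

Run:
```python
from h import *
cv2.imwrite("pics/s1.png",get_image("scene"));print(get_state()["ft_force"])
```

```text
[-0.72637212 -0.26247215 -0.27746533]
```

View pics/s1.png

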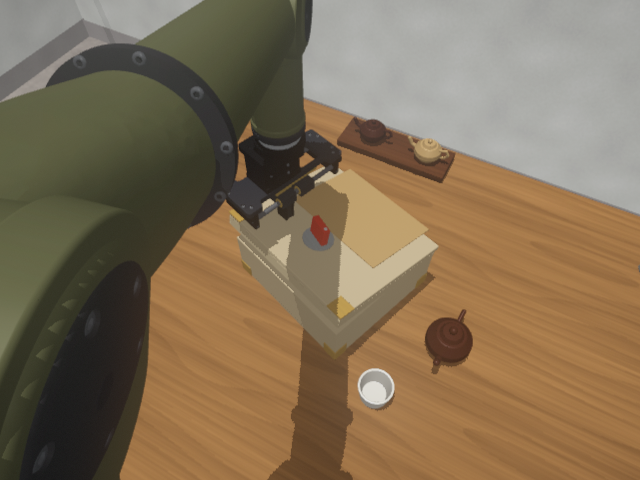

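The lid is coming down, with its free edge near (335,320), and the neighbours are untouched. There's no spring force yet, so I'll continue gently.

Request:
{"name": "send_rows", "arguments": {"rows": [{"hand": 0,"x": 0,"y": 0,"z": -2,"roll": 0},{"hand": 0,"x": 0,"y": 0,"z": -2,"roll": 0},{"hand": 0,"x": 0,"y": 0,"z": -2,"roll": 0},{"hand": 0,"x": 0,"y": 0,"z": -2,"roll": 0},{"hand": 0,"x": 0,"y": 0,"z": -1,"roll": 0},{"hand": 0,"x": 0,"y": 0,"z": 0,"roll": 0}]}}

```text
time: 4.75
position: [0.5764, 0.1109, 0.216]
tool_rot: [-2.557, -1.826, 0.0]
ft_force: [-0.3, -0.2, -0.6]
grip_width: 0.008
grip_force: 0.0
```

Request:
{"name": "send_rows", "arguments": {"rows": [{"hand": 0,"x": 0,"y": 0,"z": -1,"roll": 0},{"hand": 0,"x": 0,"y": 0,"z": -1,"roll": 0},{"hand": 0,"x": 0,"y": 0,"z": -1,"roll": 0},{"hand": 0,"x": 0,"y": 0,"z": 0,"roll": 0}]}}

```text
time: 5.15
position: [0.5765, 0.1109, 0.2131]
tool_rot: [2.557, 1.826, -0.0]
ft_force: [0.2, -0.1, 0.5]
grip_width: 0.003
grip_force: 0.0
```

Request:
{"name": "send_rows", "arguments": {"rows": [{"hand": 0,"x": 0,"y": 0,"z": -1,"roll": 0},{"hand": 0,"x": 0,"y": 0,"z": -1,"roll": 0},{"hand": 0,"x": 0,"y": 0,"z": -1,"roll": 0},{"hand": 0,"x": 0,"y": 0,"z": 0,"roll": 0}]}}

```text
time: 5.55
position: [0.5764, 0.111, 0.2103]
tool_rot: [-2.556, -1.826, 0.0]
ft_force: [0.2, -0.5, 1.5]
grip_width: 0.002
grip_force: 0.6
```

Request:
{"name": "send_rows", "arguments": {"rows": [{"hand": 0,"x": 0,"y": 0,"z": -1,"roll": 0},{"hand": 0,"x": 0,"y": 0,"z": -1,"roll": 0},{"hand": 0,"x": 0,"y": 0,"z": 0,"roll": 0},{"hand": 0,"x": 0,"y": 0,"z": 0,"roll": 0}]}}

```text
time: 5.95
position: [0.5765, 0.1111, 0.2083]
tool_rot: [2.557, 1.826, 0.0]
ft_force: [-2.3, 0.3, 3.9]
grip_width: 0.005
grip_force: 1.3
```

Request:
{"name": "send_rows", "arguments": {"rows": [{"hand": 0,"x": 0,"y": 0,"z": -1,"roll": 0},{"hand": 0,"x": 0,"y": 0,"z": -1,"roll": 0},{"hand": 0,"x": 0,"y": 0,"z": 0,"roll": 0},{"hand": 0,"x": 0,"y": 0,"z": 0,"roll": 0},{"hand": 0,"x": 0,"y": 0,"z": 0,"roll": 0}]}}

```text
time: 6.45
position: [0.5763, 0.1112, 0.2063]
tool_rot: [-2.556, -1.826, 0.0]
ft_force: [-2.9, 1.1, 4.1]
grip_width: 0.007
grip_force: 2.1
```

Request:
{"name": "send_rows", "arguments": {"rows": [{"hand": 0,"x": 0,"y": 0,"z": -1,"roll": 0},{"hand": 0,"x": 0,"y": 0,"z": -1,"roll": 0},{"hand": 0,"x": 0,"y": 0,"z": 0,"roll": 0},{"hand": 0,"x": 0,"y": 0,"z": 0,"roll": 0},{"hand": 0,"x": 0,"y": 0,"z": 0,"roll": 0}]}}

```text
time: 6.95
position: [0.5763, 0.1112, 0.2045]
tool_rot: [-2.556, -1.826, 0.0]
ft_force: [-3.9, 0.8, 7.1]
grip_width: 0.005
grip_force: 2.8
```

Request:
{"name": "send_rows", "arguments": {"rows": [{"hand": 0,"x": 0,"y": 0,"z": 10,"roll": 0},{"hand": 0,"x": 0,"y": 0,"z": 20,"roll": 0},{"hand": 30,"x": 0,"y": 0,"z": 30,"roll": 0},{"hand": 60,"x": 0,"y": 0,"z": 20,"roll": 0},{"hand": 60,"x": -6,"y": -18,"z": 0,"roll": 0},{"hand": 60,"x": -6,"y": -18,"z": 0,"roll": 0},{"hand": 60,"x": -5,"y": -18,"z": 0,"roll": 0},{"hand": 60,"x": -5,"y": -18,"z": 0,"roll": 0},{"hand": 60,"x": 0,"y": 0,"z": 0,"roll": 0},{"hand": 60,"x": 0,"y": 0,"z": 0,"roll": 0}]}}

```text
time: 7.95
position: [0.555, 0.0388, 0.2845]
tool_rot: [2.557, 1.824, 0.002]
ft_force: [0.1, -0.1, 0.0]
grip_width: 0.634
grip_force: 0.0
```

Run:
```python
from h import *
cv2.imwrite("pics/s2.png",get_image("scene"));s=get_state();print(s["ft_force"],s["position"],s["joint_positions"])
b=get_image("top")[100:400,100:500]
cv2.imwrite("pics/s2b.png",np.hstack([cv2.imread("pics/s2.png")[100:400,150:500],b]))
```

```text
[ 0.35667129 -0.07254356 -0.9179457 ] [0.55491562 0.03977759 0.28452556] [ 0.47224817  0.1753219  -0.65775343  1.68003354  0.10983683  1.32254372
 -0.53512585]
```

View pics/s2b.png

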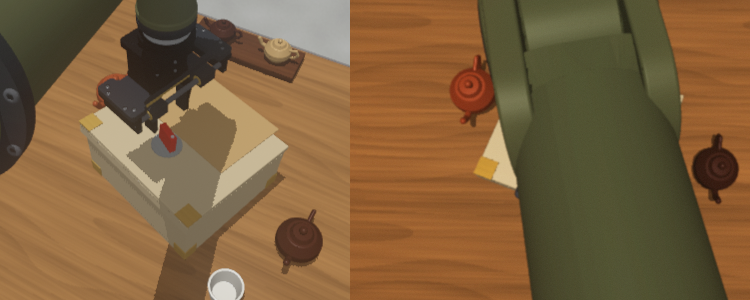

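The fingers straddle the red bar, which is at about (317,238) in the full scene picture with the disc below it at (317,247). I'll do a quick ray check of the bar's centre.

Run:
```python
from h import *
i=cv2.imread("pics/s2.png")
B,G,R=[i[...,k].astype(int) for k in range(3)]
m=((R>80)&(R>2.5*G)&(R>2.5*B)).astype(np.uint8);m[:200]=0;m[280:]=0;m[:,:290]=0;m[:,350:]=0
ys,xs=np.nonzero(m);print(len(xs),xs.min(),xs.max(),ys.min(),ys.max(),xs.mean(),ys.mean())
print(onz("scene",(xs.mean(),ys.mean()),.158),onz("scene",(317,248),.141))
```

```text
129 310 325 223 250 317.5503875968992 233.8372093023256
[0.56268148 0.04204903 0.158     ] [0.54721274 0.03484829 0.141     ]
```

Request:
{"name": "send_rows", "arguments": {"rows": [{"hand": 60,"x": 0,"y": 0,"z": -15,"roll": 0},{"hand": 60,"x": 0,"y": 0,"z": -15,"roll": 0},{"hand": 60,"x": 0,"y": 0,"z": -15,"roll": 0},{"hand": 60,"x": 0,"y": 0,"z": -10,"roll": 0},{"hand": 60,"x": 0,"y": 0,"z": -7,"roll": 0},{"hand": 36,"x": 0,"y": 0,"z": 0,"roll": 0},{"hand": 36,"x": 0,"y": 0,"z": 0,"roll": 0},{"hand": 36,"x": 0,"y": 0,"z": 0,"roll": 0}], "force": 5}}

```text
time: 8.85
position: [0.555, 0.039, 0.223]
tool_rot: [2.556, 1.825, 0.002]
ft_force: [0.4, 0.1, -0.6]
grip_width: 0.501
grip_force: 0.0
```

Request:
{"name": "send_rows", "arguments": {"rows": [{"hand": 24,"x": 0,"y": 0,"z": 0,"roll": 0},{"hand": 24,"x": 0,"y": 0,"z": 0,"roll": 0},{"hand": 24,"x": 0,"y": 0,"z": 0,"roll": 0}]}}

```text
time: 9.15
position: [0.5546, 0.0389, 0.2226]
tool_rot: [2.556, 1.825, 0.001]
ft_force: [0.1, 0.7, -0.5]
grip_width: 0.295
grip_force: 0.0
```

Request:
{"name": "send_rows", "arguments": {"rows": [{"hand": 8,"x": 0,"y": 0,"z": 0,"roll": 0},{"hand": 8,"x": 0,"y": 0,"z": 0,"roll": 0},{"hand": 8,"x": 0,"y": 0,"z": 0,"roll": 0}]}}

```text
time: 9.45
position: [0.5567, 0.0389, 0.223]
tool_rot: [2.555, 1.823, 0.008]
ft_force: [7.2, 0.3, -2.2]
grip_width: 0.166
grip_force: 4.8
```

Request:
{"name": "send_rows", "arguments": {"rows": [{"hand": 8,"x": 2,"y": -1,"z": 0,"roll": 0},{"hand": 8,"x": 1,"y": 0,"z": 0,"roll": 0},{"hand": 8,"x": 0,"y": 0,"z": 0,"roll": 0}]}}

```text
time: 9.75
position: [0.5575, 0.0387, 0.2228]
tool_rot: [-2.556, -1.826, -0.001]
ft_force: [-0.6, 2.9, 4.6]
grip_width: 0.166
grip_force: 5.1
```

Request:
{"name": "send_rows", "arguments": {"rows": [{"hand": 24,"x": 0,"y": 0,"z": 0,"roll": 0},{"hand": 24,"x": 0,"y": 0,"z": 0,"roll": 0},{"hand": 24,"x": 0,"y": 0,"z": -3,"roll": 0},{"hand": 24,"x": 0,"y": 0,"z": -3,"roll": 0},{"hand": 24,"x": 0,"y": 0,"z": 0,"roll": 0}]}}

```text
time: 10.25
position: [0.557, 0.0376, 0.2154]
tool_rot: [-2.556, -1.825, 0.002]
ft_force: [0.2, 0.0, 0.6]
grip_width: 0.274
grip_force: 0.0
```

Request:
{"name": "send_rows", "arguments": {"rows": [{"hand": 24,"x": 0,"y": 0,"z": -1,"roll": 0},{"hand": 24,"x": 0,"y": 0,"z": -1,"roll": 0},{"hand": 24,"x": 0,"y": 0,"z": 0,"roll": 0},{"hand": 24,"x": 0,"y": 0,"z": 0,"roll": 0}]}}

```text
time: 10.65
position: [0.5575, 0.038, 0.2143]
tool_rot: [2.557, 1.826, 0.0]
ft_force: [0.8, -1.2, -0.3]
grip_width: 0.277
grip_force: 0.0
```

Request:
{"name": "send_rows", "arguments": {"rows": [{"hand": 24,"x": 0,"y": 0,"z": -1,"roll": 0},{"hand": 24,"x": 0,"y": 0,"z": -1,"roll": 0},{"hand": 24,"x": 0,"y": 0,"z": 0,"roll": 0},{"hand": 24,"x": 0,"y": 0,"z": 0,"roll": 0}]}}

```text
time: 11.05
position: [0.5576, 0.038, 0.2125]
tool_rot: [2.556, 1.826, 0.0]
ft_force: [-1.4, 0.3, 2.2]
grip_width: 0.278
grip_force: 1.3
```

Request:
{"name": "send_rows", "arguments": {"rows": [{"hand": 24,"x": 0,"y": 0,"z": -1,"roll": 0},{"hand": 24,"x": 0,"y": 0,"z": -1,"roll": 0},{"hand": 24,"x": 0,"y": 0,"z": -1,"roll": 0},{"hand": 24,"x": 0,"y": 0,"z": -1,"roll": 0},{"hand": 24,"x": 0,"y": 0,"z": 0,"roll": 0},{"hand": 24,"x": 0,"y": 0,"z": 0,"roll": 0}]}}

```text
time: 11.65
position: [0.5572, 0.0382, 0.2086]
tool_rot: [-2.556, -1.826, 0.001]
ft_force: [-3.0, 0.5, 6.2]
grip_width: 0.277
grip_force: 2.9
```

Request:
{"name": "send_rows", "arguments": {"rows": [{"hand": 24,"x": 0,"y": 0,"z": -1,"roll": 0},{"hand": 24,"x": 0,"y": 0,"z": -1,"roll": 0},{"hand": 24,"x": 0,"y": 0,"z": -1,"roll": 0},{"hand": 24,"x": 0,"y": 0,"z": 0,"roll": 0},{"hand": 24,"x": 0,"y": 0,"z": 0,"roll": 0}]}}

```text
time: 12.15
position: [0.5569, 0.0384, 0.2059]
tool_rot: [-2.556, -1.826, 0.002]
ft_force: [-3.4, 0.4, 8.0]
grip_width: 0.278
grip_force: 3.9
```

Request:
{"name": "send_rows", "arguments": {"rows": [{"hand": 24,"x": 0,"y": 0,"z": -1,"roll": 0},{"hand": 24,"x": 0,"y": 0,"z": -1,"roll": 0},{"hand": 24,"x": 0,"y": 0,"z": 0,"roll": 0},{"hand": 24,"x": 0,"y": 0,"z": 0,"roll": 0}]}}

```text
time: 12.55
position: [0.5567, 0.0385, 0.204]
tool_rot: [-2.556, -1.826, 0.003]
ft_force: [-4.9, 0.1, 9.5]
grip_width: 0.278
grip_force: 4.5
```

Request:
{"name": "send_rows", "arguments": {"rows": [{"hand": 24,"x": -0.5,"y": 0,"z": -1,"roll": 0},{"hand": 24,"x": -0.5,"y": 0,"z": -1,"roll": 0},{"hand": 24,"x": 0,"y": 0,"z": 0,"roll": 0},{"hand": 24,"x": 0,"y": 0,"z": 0,"roll": 0}]}}

```text
time: 12.95
position: [0.5563, 0.0385, 0.2025]
tool_rot: [-2.556, -1.826, 0.0]
ft_force: [-4.7, 1.7, 10.5]
grip_width: 0.277
grip_force: 5.0
```

Request:
{"name": "send_rows", "arguments": {"rows": [{"hand": 24,"x": 0,"y": 0,"z": -0.5,"roll": 0},{"hand": 24,"x": 0,"y": 0,"z": -0.5,"roll": 0},{"hand": 24,"x": 0,"y": 0,"z": 0,"roll": 0},{"hand": 24,"x": 0,"y": 0,"z": 0,"roll": 0}]}}

```text
time: 13.35
position: [0.5563, 0.0386, 0.2017]
tool_rot: [-2.556, -1.826, 0.001]
ft_force: [-4.3, 0.2, 11.7]
grip_width: 0.278
grip_force: 5.6
```

Request:
{"name": "send_rows", "arguments": {"rows": [{"hand": 6,"x": 0,"y": 0,"z": 0,"roll": 0},{"hand": 6,"x": 0,"y": 0,"z": 0,"roll": 0},{"hand": 6,"x": 0,"y": 0,"z": 0,"roll": 0},{"hand": 6,"x": 0,"y": 0,"z": 0,"roll": 0}], "force": 15}}

```text
time: 13.75
position: [0.5545, 0.0395, 0.2012]
tool_rot: [-2.553, -1.824, 0.006]
ft_force: [-8.6, 2.3, 14.1]
grip_width: 0.149
grip_force: 16.9
```

Request:
{"name": "send_rows", "arguments": {"rows": [{"hand": 6,"x": -1,"y": 0.5,"z": 0,"roll": 0},{"hand": 6,"x": -1,"y": 0.5,"z": 0,"roll": 0},{"hand": 6,"x": 0,"y": 0,"z": 0,"roll": 0}]}}

```text
time: 14.05
position: [0.5541, 0.0396, 0.2013]
tool_rot: [-2.556, -1.825, 0.001]
ft_force: [-3.9, -0.2, 10.3]
grip_width: 0.151
grip_force: 17.1
```

Request:
{"name": "send_rows", "arguments": {"rows": [{"hand": 6,"x": 0,"y": 0,"z": -0.5,"roll": 0},{"hand": 6,"x": 0,"y": 0,"z": -0.5,"roll": 0},{"hand": 6,"x": 0,"y": 0,"z": 0,"roll": 0},{"hand": 6,"x": 0,"y": 0,"z": 0,"roll": 0}]}}

```text
time: 14.45
position: [0.5541, 0.0396, 0.2012]
tool_rot: [-2.557, -1.825, 0.001]
ft_force: [-6.6, 0.2, 15.4]
grip_width: 0.153
grip_force: 17.9
```

Request:
{"name": "send_rows", "arguments": {"rows": [{"hand": 6,"x": 0,"y": 0,"z": 0,"roll": -4},{"hand": 6,"x": 0,"y": 0,"z": 0,"roll": -4},{"hand": 6,"x": 0,"y": 0,"z": 0,"roll": -4},{"hand": 6,"x": 0,"y": 0,"z": 0,"roll": -4},{"hand": 6,"x": 0,"y": 0,"z": 0,"roll": -4},{"hand": 6,"x": 0,"y": 0,"z": 0,"roll": -4},{"hand": 6,"x": 0,"y": 0,"z": 0,"roll": 0}]}}

```text
time: 15.15
position: [0.5539, 0.0395, 0.2012]
tool_rot: [2.881, 1.252, -0.002]
ft_force: [-5.9, 1.1, 15.5]
grip_width: 0.141
grip_force: 20.6
```

```bash
python3 -c "
from bench import *
s=get_state();print(s['position'],s['ft_force'],s['torque'],s['tool_rot'],s['grip_width'])"
```

```text
[0.55394847 0.03946651 0.20116476] [-5.89370687  1.12039344 15.47650438] [ 0.01455493  1.8654408  -0.02323126] [ 2.88119527e+00  1.25227995e+00 -2.15965119e-03] 0.1411228457606204
```

Request:
{"name": "send_rows", "arguments": {"rows": [{"hand": 6,"x": -1,"y": 0,"z": 0,"roll": -3},{"hand": 6,"x": -1,"y": 0,"z": 0,"roll": -3},{"hand": 6,"x": 0,"y": 0,"z": 0,"roll": -3},{"hand": 6,"x": 0,"y": 0,"z": 0,"roll": 0}]}}

```text
time: 15.55
position: [0.5535, 0.0394, 0.2012]
tool_rot: [2.97, 1.022, 0.004]
ft_force: [-1.0, 0.5, 11.9]
grip_width: 0.144
grip_force: 20.3
```

```bash
python3 -c "
from bench import *
s=get_state();print(s['position'],s['ft_force'],s['torque'],s['tool_rot'],s['grip_width'])"
```

```text
[0.55346834 0.03941488 0.20124581] [-0.99032945  0.49458211 11.94205084] [ 0.16477479  0.70542728 -0.05646149] [2.96960733 1.02245897 0.0041721 ] 0.1441443319760301
```

Request:
{"name": "send_rows", "arguments": {"rows": [{"hand": 6,"x": 0,"y": 0,"z": -0.5,"roll": 0},{"hand": 6,"x": 0,"y": 0,"z": 0,"roll": 0},{"hand": 6,"x": 0,"y": 0,"z": 0,"roll": -2},{"hand": 6,"x": 0,"y": 0,"z": 0,"roll": -2},{"hand": 6,"x": 0,"y": 0,"z": 0,"roll": -2},{"hand": 6,"x": 0,"y": 0,"z": 0,"roll": -2},{"hand": 6,"x": 0,"y": 0,"z": 0,"roll": 0}]}}

```text
time: 16.25
position: [0.5535, 0.0395, 0.2012]
tool_rot: [3.034, 0.813, 0.004]
ft_force: [-2.8, 0.6, 13.9]
grip_width: 0.143
grip_force: 20.9
```

```bash
python3 -c "
from bench import *
s=get_state();print(s['position'],s['ft_force'],s['torque'],s['tool_rot'],s['grip_width'])"
```

```text
[0.55347212 0.03948975 0.20119704] [-2.84955868  0.63307434 13.92319508] [ 0.19528117  0.99475263 -0.02738312] [3.03371816 0.81343929 0.00425769] 0.14333857655070703
```

Request:
{"name": "send_rows", "arguments": {"rows": [{"hand": 6,"x": 0,"y": 0,"z": 0,"roll": -2},{"hand": 6,"x": 0,"y": 0,"z": 0,"roll": -2},{"hand": 6,"x": 0,"y": 0,"z": 0,"roll": -2},{"hand": 6,"x": 0,"y": 0,"z": 0,"roll": 0}]}}

```text
time: 16.65
position: [0.5535, 0.0396, 0.2012]
tool_rot: [3.072, 0.654, 0.004]
ft_force: [-2.5, 0.7, 12.5]
grip_width: 0.145
grip_force: 20.7
```

```bash
python3 -c "
from bench import *
s=get_state();print(s['position'],s['ft_force'],s['torque'],s['tool_rot'],s['grip_width'])"
```

```text
[0.55346217 0.03955014 0.20116324] [-2.45308097  0.66575964 12.45278989] [0.28579737 0.98510503 0.01565181] [3.07242221 0.65357977 0.00430908] 0.14515440760249898
```

Request:
{"name": "send_rows", "arguments": {"rows": [{"hand": 6,"x": 0,"y": 0,"z": 0,"roll": -3},{"hand": 6,"x": 0,"y": 0,"z": 0,"roll": -3},{"hand": 6,"x": 0,"y": 0,"z": 0,"roll": -3},{"hand": 6,"x": 0,"y": 0,"z": 0,"roll": -3},{"hand": 6,"x": 0,"y": 0,"z": 0,"roll": -3},{"hand": 6,"x": 0,"y": 0,"z": 0,"roll": 0}]}}

```text
time: 17.25
position: [0.5534, 0.0396, 0.2011]
tool_rot: [-3.132, -0.246, -0.004]
ft_force: [-3.1, 0.3, 13.2]
grip_width: 0.137
grip_force: 21.1
```

```bash
python3 -c "
from bench import *
s=get_state();print(s['position'],s['ft_force'],s['torque'],s['tool_rot'],s['grip_width'],s['joint_positions'][-1])"
```

```text
[0.55343438 0.03964493 0.20114365] [-3.13592968  0.33337115 13.2300416 ] [ 0.28225283  0.90621693 -0.05618417] [-3.13179924 -0.24644478 -0.00435993] 0.13726353966462607 -1.6266419090338615
```

Request:
{"name": "send_rows", "arguments": {"rows": [{"hand": 6,"x": 0,"y": 0,"z": 0,"roll": -3},{"hand": 6,"x": 0,"y": 0,"z": 0,"roll": -3},{"hand": 6,"x": 0,"y": 0,"z": 0,"roll": -3},{"hand": 6,"x": 0,"y": 0,"z": 0,"roll": -3},{"hand": 6,"x": 0,"y": 0,"z": 0,"roll": -3},{"hand": 6,"x": 0,"y": 0,"z": 0,"roll": 0}]}}

```text
time: 17.85
position: [0.5535, 0.0397, 0.2011]
tool_rot: [-3.137, 0.164, -0.004]
ft_force: [-2.7, 0.6, 12.1]
grip_width: 0.14
grip_force: 20.4
```

```bash
python3 -c "
from bench import *
s=get_state();print(s['position'],s['ft_force'],s['torque'],s['tool_rot'],s['grip_width'])"
```

```text
[0.55345899 0.03969272 0.20113129] [-2.74180192  0.56229086 12.10122999] [ 0.35378123  0.89775054 -0.02130179] [-3.13671313  0.16428557 -0.00442357] 0.14013371590334833
```

Request:
{"name": "send_rows", "arguments": {"rows": [{"hand": 6,"x": 0,"y": 0,"z": 0,"roll": -2},{"hand": 6,"x": 0,"y": 0,"z": 0,"roll": -2},{"hand": 6,"x": 0,"y": 0,"z": 0,"roll": -1},{"hand": 6,"x": 0,"y": 0,"z": 0,"roll": 0}]}}

```text
time: 18.25
position: [0.5534, 0.0397, 0.2011]
tool_rot: [-3.127, 0.3, -0.004]
ft_force: [-2.8, 0.1, 12.9]
grip_width: 0.136
grip_force: 20.6
```

```bash
python3 -c "
from bench import *
s=get_state();print(s['position'],s['ft_force'],s['torque'],s['tool_rot'],s['grip_width'])"
```

```text
[0.5534496  0.03970646 0.20112596] [-2.84292019  0.14668978 12.93844225] [ 0.28315121  0.87851729 -0.00612411] [-3.12656493  0.29970959 -0.00442252] 0.1359316163517863
```

Request:
{"name": "send_rows", "arguments": {"rows": [{"hand": 6,"x": 0,"y": 0,"z": 0,"roll": -1},{"hand": 6,"x": 0,"y": 0,"z": 0,"roll": -1},{"hand": 6,"x": 0,"y": 0,"z": 0,"roll": -1},{"hand": 6,"x": 0,"y": 0,"z": 0,"roll": 0}]}}

```text
time: 18.65
position: [0.5535, 0.0397, 0.2011]
tool_rot: [-3.118, 0.381, -0.004]
ft_force: [-3.1, 0.4, 13.0]
grip_width: 0.135
grip_force: 20.3
```

```bash
python3 -c "
from bench import *
s=get_state();print(s['position'],s['ft_force'],s['torque'],s['tool_rot'],s['grip_width'])"
```

```text
[0.55345787 0.03973187 0.20113533] [-3.11073396  0.3508841  12.95977777] [ 0.29306099  0.87856188 -0.07779612] [-3.11761692  0.38120621 -0.00443727] 0.13516547699017165
```

Request:
{"name": "send_rows", "arguments": {"rows": [{"hand": 6,"x": 0,"y": 0,"z": 0,"roll": -1},{"hand": 6,"x": 0,"y": 0,"z": 0,"roll": -1},{"hand": 6,"x": 0,"y": 0,"z": 0,"roll": 0}]}}

```text
time: 18.95
position: [0.5534, 0.0397, 0.2011]
tool_rot: [-3.11, 0.436, -0.004]
ft_force: [-2.2, 0.7, 13.5]
grip_width: 0.136
grip_force: 20.4
```

```bash
python3 -c "
from bench import *
s=get_state();print(s['position'],s['ft_force'],s['torque'],s['tool_rot'],s['grip_width'])"
```

```text
[0.5534453  0.03972132 0.20112318] [-2.19027103  0.70617858 13.46404486] [0.28689596 0.93944926 0.00954797] [-3.11047189  0.435546   -0.00433407] 0.1364250389111526
```

Request:
{"name": "send_rows", "arguments": {"rows": [{"hand": 6,"x": 0,"y": 0,"z": 0,"roll": -1},{"hand": 6,"x": 0,"y": 0,"z": 0,"roll": -1},{"hand": 6,"x": 0,"y": 0,"z": 0,"roll": 0}]}}

```text
time: 19.25
position: [0.5534, 0.0397, 0.2011]
tool_rot: [-3.102, 0.49, -0.004]
ft_force: [-3.5, 1.7, 12.7]
grip_width: 0.139
grip_force: 20.4
```

```bash
python3 -c "
from bench import *
s=get_state();print(s['position'],s['ft_force'],s['torque'],s['tool_rot'],s['grip_width'])"
```

```text
[0.55344232 0.03973394 0.20113187] [-3.46243071  1.67799813 12.67978665] [ 0.29621189  0.87786852 -0.01548254] [-3.10238188  0.48969429 -0.00434763] 0.13889023481433665
```

Request:
{"name": "send_rows", "arguments": {"rows": [{"hand": 6,"x": 0,"y": 0,"z": 0,"roll": -1.5},{"hand": 6,"x": 0,"y": 0,"z": 0,"roll": -1.5},{"hand": 6,"x": 0,"y": 0,"z": 0,"roll": 0}]}}

```text
time: 19.55
position: [0.5534, 0.0397, 0.2011]
tool_rot: [-3.088, 0.571, -0.004]
ft_force: [-2.8, 0.6, 12.4]
grip_width: 0.14
grip_force: 20.5
```

```bash
python3 -c "
from bench import *
s=get_state();print(s['position'],s['ft_force'],s['torque'],s['tool_rot'],s['grip_width'])"
```

```text
[0.55343479 0.03972949 0.20111389] [-2.79184026  0.64435662 12.41630361] [ 0.2262604   0.89151843 -0.02862718] [-3.08839216  0.57099019 -0.00427413] 0.14040707247594736
```

Request:
{"name": "send_rows", "arguments": {"rows": [{"hand": 6,"x": 0,"y": 0,"z": 0,"roll": -1},{"hand": 6,"x": 0,"y": 0,"z": 0,"roll": -1},{"hand": 6,"x": 0,"y": 0,"z": 0,"roll": 0}]}}

```text
time: 19.85
position: [0.5535, 0.0397, 0.2011]
tool_rot: [-3.078, 0.624, -0.004]
ft_force: [-1.3, 0.7, 12.8]
grip_width: 0.138
grip_force: 19.8
```

```bash
python3 -c "
from bench import *
s=get_state();print(s['position'],s['ft_force'],s['torque'],s['tool_rot'],s['grip_width'])
import cv2;i=get_image('scene');cv2.imwrite('pics/s3.png',cv2.resize(i[150:350,200:460],None,fx=3,fy=3))"
```

```text
[0.55345416 0.03973217 0.20113134] [-1.27739831  0.709769   12.76689331] [0.22042544 0.81834493 0.02872919] [-3.07803114  0.62428551 -0.00435238] 0.13752647368309992
```

View pics/s3.png

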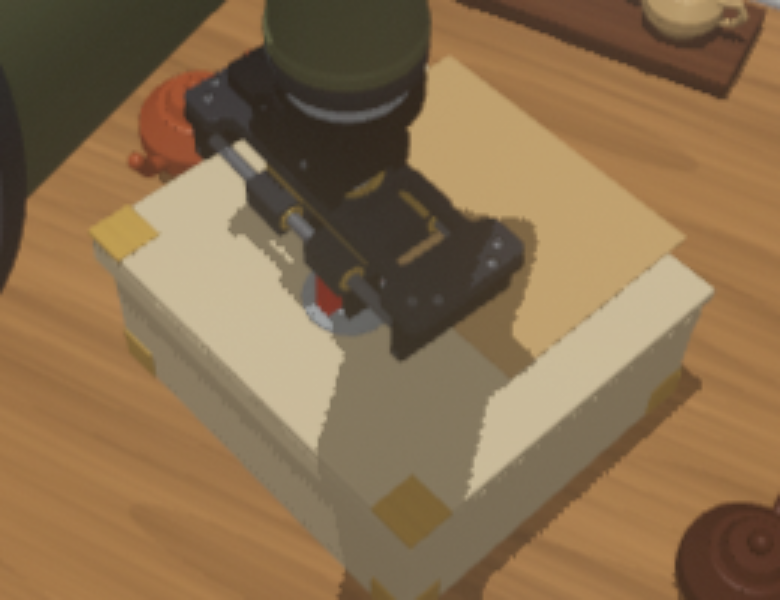

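The bar has turned with the tool: its red end is at (328,292) in the crop, facing the robot. I can't feel the stop yet. In the first picture the bar looked about 8° clockwise of the hinge line, so the wing may only now be reaching it. I'll go on in single degrees.

Request:
{"name": "send_rows", "arguments": {"rows": [{"hand": 6,"x": 0,"y": 0,"z": 0,"roll": -1},{"hand": 6,"x": 0,"y": 0,"z": 0,"roll": -1},{"hand": 6,"x": 0,"y": 0,"z": 0,"roll": 0}]}}

```text
time: 20.2
position: [0.5535, 0.0398, 0.2011]
tool_rot: [-3.067, 0.676, -0.005]
ft_force: [-2.2, 0.9, 11.9]
grip_width: 0.137
grip_force: 19.7
```

```bash
python3 -c "
from bench import *
s=get_state();print(s['position'],s['ft_force'],s['torque'],s['tool_rot'],s['grip_width'])"
```

```text
[0.55348138 0.03976842 0.20109375] [-2.16159828  0.94377488 11.94168337] [0.03266205 0.86826202 0.28199102] [-3.06735518  0.67624139 -0.00464273] 0.1372874267754737
```

Request:
{"name": "send_rows", "arguments": {"rows": [{"hand": 6,"x": 0,"y": 0,"z": 0,"roll": -1},{"hand": 6,"x": 0,"y": 0,"z": 0,"roll": -1},{"hand": 6,"x": 0,"y": 0,"z": 0,"roll": 0}]}}

```text
time: 20.5
position: [0.5536, 0.0398, 0.2011]
tool_rot: [-3.055, 0.729, -0.005]
ft_force: [-2.0, -0.1, 12.3]
grip_width: 0.144
grip_force: 20.6
```

```bash
python3 -c "
from bench import *
s=get_state();print(s['position'],s['ft_force'],s['torque'],s['tool_rot'],s['grip_width'])"
```

```text
[0.55356742 0.03977994 0.201104  ] [-1.97167426 -0.13554141 12.25836781] [0.0621492  0.74206115 0.45146088] [-3.05513579  0.72923983 -0.00509023] 0.14375264091558615
```

The stop is met: the torque climbs from 0.28 to 0.45 N·m. I'll back off a little, loosen the grip and ease up.

Request:
{"name": "send_rows", "arguments": {"rows": [{"hand": 6,"x": 0,"y": 0,"z": 0,"roll": 1},{"hand": 6,"x": 0,"y": 0,"z": 0,"roll": 0},{"hand": 6,"x": 0,"y": 0,"z": 1,"roll": 0},{"hand": 6,"x": 0,"y": 0,"z": 1,"roll": 0},{"hand": 6,"x": 0,"y": 0,"z": 1,"roll": 0},{"hand": 6,"x": 0,"y": 0,"z": 1,"roll": 0},{"hand": 6,"x": 0,"y": 0,"z": 0,"roll": 0}], "force": 6}}

```text
time: 21.2
position: [0.5537, 0.0396, 0.2035]
tool_rot: [-3.06, 0.704, -0.005]
ft_force: [4.0, 2.9, 3.7]
grip_width: 0.144
grip_force: 10.4
```

Request:
{"name": "send_rows", "arguments": {"rows": [{"hand": 6,"x": 0,"y": 0,"z": 1,"roll": 0},{"hand": 6,"x": 0,"y": 0,"z": 1,"roll": 0},{"hand": 6,"x": 0,"y": 0,"z": 1,"roll": 0},{"hand": 6,"x": 0,"y": 0,"z": 0,"roll": 0}]}}

```text
time: 21.6
position: [0.554, 0.0394, 0.2061]
tool_rot: [-3.06, 0.704, -0.005]
ft_force: [6.2, 2.1, 1.3]
grip_width: 0.147
grip_force: 9.2
```

Request:
{"name": "send_rows", "arguments": {"rows": [{"hand": 6,"x": 0,"y": 0,"z": 1,"roll": 0},{"hand": 6,"x": 0,"y": 0,"z": 1,"roll": 0},{"hand": 6,"x": 0,"y": 0,"z": 1,"roll": 0},{"hand": 6,"x": 0,"y": 0,"z": 0,"roll": 0}]}}

```text
time: 22.0
position: [0.5543, 0.0393, 0.2088]
tool_rot: [-3.06, 0.704, -0.006]
ft_force: [8.2, 2.0, 0.1]
grip_width: 0.14
grip_force: 8.2
```

```bash
python3 -c "
from bench import *
s=get_state();print(s['position'],s['ft_force'],s['torque'],s['tool_rot'],s['grip_width'])"
```

```text
[0.55426077 0.03931446 0.20882539] [8.17583424 1.95946848 0.07482137] [ 0.50786015 -1.56191138  0.13057345] [-3.0595585   0.70433861 -0.00645893] 0.14004390519376778
```

Request:
{"name": "send_rows", "arguments": {"rows": [{"hand": 6,"x": 1,"y": 0,"z": 0,"roll": 0},{"hand": 6,"x": 1,"y": 0.5,"z": 0,"roll": 0},{"hand": 6,"x": 0,"y": 0,"z": 0,"roll": 0},{"hand": 30,"x": 0,"y": 0,"z": 0,"roll": 0},{"hand": 40,"x": 0,"y": 0,"z": 0,"roll": 0},{"hand": 40,"x": 0,"y": 0,"z": 3,"roll": 0},{"hand": 40,"x": 0,"y": 0,"z": 10,"roll": 0},{"hand": 40,"x": 0,"y": 0,"z": 30,"roll": 0},{"hand": 40,"x": 0,"y": 0,"z": 40,"roll": 0},{"hand": 40,"x": 0,"y": 0,"z": 40,"roll": 0}]}}

```text
time: 23.0
position: [0.5535, 0.0388, 0.3327]
tool_rot: [3.06, -0.706, -0.004]
ft_force: [0.9, -0.5, -0.6]
grip_width: 0.458
grip_force: 0.0
```

Request:
{"name": "send_rows", "arguments": {"rows": [{"hand": 40,"x": -10,"y": -40,"z": 20,"roll": 0},{"hand": 40,"x": -10,"y": -45,"z": 0,"roll": 0},{"hand": 40,"x": -10,"y": -45,"z": 0,"roll": 0},{"hand": 40,"x": -10,"y": -45,"z": 0,"roll": 0},{"hand": 40,"x": -10,"y": -45,"z": 0,"roll": 0},{"hand": 40,"x": -10,"y": -45,"z": 0,"roll": 0},{"hand": 40,"x": -10,"y": -45,"z": 0,"roll": 0},{"hand": 40,"x": -10,"y": -45,"z": 0,"roll": 0},{"hand": 40,"x": -10,"y": -45,"z": 0,"roll": 0},{"hand": 40,"x": 0,"y": 0,"z": 0,"roll": 0}]}}

```text
time: 24.0
position: [0.4594, -0.3685, 0.3509]
tool_rot: [3.053, -0.723, -0.006]
ft_force: [-0.5, -0.2, -0.0]
grip_width: 0.461
grip_force: 0.0
```

Run:
```python
from h import *
a=get_image("top");b=get_image("scene");cv2.imwrite("pics/t4.png",a);cv2.imwrite("pics/s4.png",b)
cv2.imwrite("pics/c4.png",np.hstack([cv2.resize(a[130:350,190:450],None,fx=1.53,fy=1.53),cv2.resize(b[150:370,220:480],None,fx=1.53,fy=1.53)]))
```

```text
(no output)
```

View pics/c4.png

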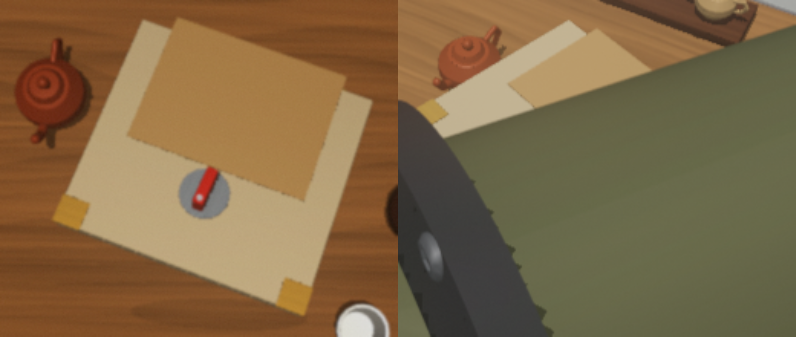

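The top view shows the wing turned across the hinge line at (204,188), pots and cup in place. I'll move the arm fully clear and measure the lid's height to confirm that it latched.

Request:
{"name": "send_rows", "arguments": {"rows": [{"hand": 40,"x": -25,"y": -35,"z": 0,"roll": 0},{"hand": 40,"x": -25,"y": -35,"z": 0,"roll": 0},{"hand": 40,"x": -25,"y": -35,"z": 0,"roll": 0},{"hand": 40,"x": -25,"y": -35,"z": 0,"roll": 0},{"hand": 40,"x": -25,"y": -35,"z": 0,"roll": 0},{"hand": 40,"x": -25,"y": -35,"z": 0,"roll": 0},{"hand": 40,"x": 0,"y": 0,"z": 0,"roll": 0},{"hand": 40,"x": 0,"y": 0,"z": 0,"roll": 0}]}}

```text
time: 24.9
position: [0.3148, -0.5698, 0.3515]
tool_rot: [-3.06, 0.705, 0.0]
ft_force: [0.1, 0.6, -0.1]
grip_width: 0.46
grip_force: 0.0
```

Run:
```python
from h import *
a=get_image("top");b=get_image("scene");cv2.imwrite("pics/t5.png",a);cv2.imwrite("pics/s5.png",b)
cv2.imwrite("pics/c5.png",np.hstack([cv2.resize(a[130:350,190:450],None,fx=1.53,fy=1.53),cv2.resize(b[150:370,220:480],None,fx=1.53,fy=1.53)]))
# pots/cup shift since the start
for n,w in(("top",{"clay":(195,150,250,226),"dark":(440,232,492,304),"cup":(405,322,450,366)}),):
    o=cv2.imread("pics/top0.png")
    for k,(x0,y0,x1,y1) in w.items():
        t=cv2.cvtColor(o[y0:y1,x0:x1],6).astype(np.float32);u=cv2.cvtColor(a[y0:y1,x0:x1],6).astype(np.float32)
        print(k,cv2.phaseCorrelate(t,u,cv2.createHanningWindow(t.shape[::-1],cv2.CV_32F)))
```

```text
clay ((0.032592918524319, 0.05227587753368823), 0.7148564902941386)
dark ((-0.05130619030709127, 0.06165850600813627), 0.9725795876342083)
cup ((0.4451444151663715, 0.5714424857694418), 0.8861155488755967)
```

View pics/c5.png

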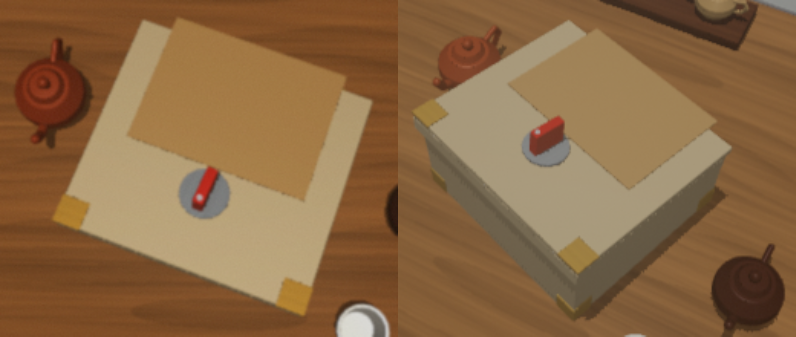

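Both views show the lid nearly level and the wing turned. The free corners are at (55,219) and (305,314) in the top crop, and at (414,112) and (578,272) in the scene crop.

Run:
```python
from h import *
np.set_printoptions(precision=4,suppress=True)
T={"NL":(55,219),"NR":(305,314),"FL":(142,20),"FR":(371,100)};S={"NL":(15,111),"NR":(180,273),"FL":(172,21),"FR":(333,148)}
a,b=[cv2.GaussianBlur(cv2.cvtColor(cv2.imread(f"pics/{n}5.png"),6),(3,3),0) for n in"ts"]
X={}
for k in T:
    q=[]
    for im,p,o in((a,T[k],(190,130)),(b,S[k],(220,150))):
        p0=np.array(p)/1.53+o-.3
        q.append(p0); 
    r=[cv2.cornerSubPix(im,np.float32([[p]]),(4,4),(-1,-1),(3,50,.01))[0,0] for im,p in((a,q[0]),(b,q[1]))]
    X[k],e=tri(*r);x2,e2=tri(*q);print(k,X[k],round(e,1),"hand",x2,round(e2,1),np.abs(np.array(r)-q).max().round(1))
for n,f in("NL","FL"),("NR","FR"):print(np.arcsin((X[n]-X[f])[2]/.246))
# bar ends (top face) by red mask in top view
B,G,R=[cv2.imread("pics/t5.png")[...,k].astype(int) for k in range(3)]
m=((R>90)&(R>3*G)&(R>3*B)).astype(np.uint8);m[:235]=0;m[275:]=0;m[:,:305]=0;m[:,:]=m;m[:,345:]=0
print(cv2.minAreaRect(np.argwhere(m)[:,::-1].astype(np.int32)),m.sum())
```

```text
NL [0.5225 0.1961 0.1415] 0.7 hand [0.523  0.1941 0.1422] 0.3 1.7
NR [ 0.4319 -0.0613  0.1405] 1.1 hand [ 0.4324 -0.0621  0.1404] 0.5 1.4
FL [0.7526 0.1135 0.1202] 0.3 hand [0.7552 0.114  0.1149] 1.6 1.0
FR [ 0.6628 -0.1409  0.1195] 0.4 hand [ 0.6644 -0.1407  0.1156] 0.1 0.6
0.08651956821340367
0.08509247651621424
((323.5390319824219, 252.24876403808594), (7.1938323974609375, 25.98160743713379), 24.77513885498047) 153
```

The lid measures about 0.086 rad, which fits a latched lid but is close to the limit. I'll compare it with the earlier unlatched pictures: s2 (lid resting free) and s3 (pressed).

Run:
```python
from h import *
g=lambda n:cv2.cvtColor(cv2.imread(n),6).astype(np.float32)
s2=g("pics/s2.png");s5=g("pics/s5.png");s1=g("pics/s1.png")
# predicted NR lid-corner pixel vs lid angle
c=C["scene"];W=np.linalg.inv(c["world_from_camera"])
H=np.array([.7065,-.014,.11]);u=np.array([-.945,.327,0]);v=np.array([.327,.945,0]);z=np.array([0,0,1.])
for a in(0,.04,.08,.12):
    p=H+u*(.246*np.cos(a)-.01*np.sin(a))-.136*v+z*(.246*np.sin(a)+.01*np.cos(a))
    q=c["mtx"]@(W[:3,:3]@p+W[:3,3]);print(a,(q[:2]/q[2]).round(2))
def loc(im,col,r0,r1):   # brass/top-front edges along columns
    d=np.diff(im[r0:r1,col-2:col+3].mean(1));return d.round(0)
for col in(325,345):
    print(col,"s2",loc(s2,col,305,345));print(col,"s5",loc(s5,col,305,345))
for w in((310,290,370,340),(400,215,455,275)):
    x0,y0,x1,y1=w;t=s2[y0+8:y1-8,x0+8:x1-8];r=cv2.matchTemplate(s5[y0:y1,x0:x1],t,cv2.TM_CCOEFF_NORMED);print(cv2.minMaxLoc(r))
```

```text
0 [336.44 335.35]
0.04 [336.92 332.38]
0.08 [337.59 329.19]
0.12 [338.46 325.79]
325 s2 [-0.  0. -0. -0.  0. -1. -3. -6. -5.  0.  2.  2.  2.  1. -0.  0. -0. -0.
 -0. -1.  0. -1.  0.  1. -0.  0. -0.  0.  0. -0.  0.  0. -0.  0.  0. -0.
 -1. -4. -3.]
325 s5 [  0.   0.   0.   0.   0.   0.  -1.  -8.  -8. -10. -10.  -4.  -4.  -1.
  -4.   1.   0.  -1.  -3.  -3.  -3.  -4.  -2.  -1.   0.   3.   1.   1.
   2.   1.   0.  -0.   0.  -1.   1.  -0.   7.   1.  -3.]
345 s2 [ 0. -1. -3. -3. -4. -4. -2. -1.  0. -1.  0.  0. -0.  0.  1.  2.  3.  2.
  1.  1. -0. -0.  0.  0. -1.  0. -0.  0.  0.  0. -0. -0.  0.  0.  0. -0.
 -1. -1. -3.]
345 s5 [ -0.   0.   0.  -3.  -4.  -6.  -5.  -6.  -2.   0.   0.   0.   0.  -0.
  -4.  -7.  -8. -10.  -6.  -4.  -1.  -0.   0.  -0.   0.   0.   1.  -1.
  -0.  -0.   0.  -0.  -0.   0.   0.  -1.   0.  -1.  -3.]
(0.20281285047531128, 0.47941410541534424, (16, 0), (7, 10))
(0.3958575427532196, 0.9975489974021912, (16, 16), (8, 8))
```

The tongue can only have passed 0.65 and reached its stop under the lip. The lid then rose about 7 mm and stayed, at roughly 0.08 rad, below where it rested unlatched. The wing is at about 1.5 rad, and the pots and cup moved less than 1 px. I'm handing in.

```bash
python3 -c "
from bench import *
print(close_job())"
```

```text
the job is handed in; nothing more can be done
None
```

I closed the lid, turned the red fastener clockwise to its stop, eased it up into its notch and let go of everything. The job is handed in without a verdict shown; by my measurements the wing is at about 1.5 rad and the lid at about 0.08 rad (limit 0.092, measured to about ±0.01), with the pots and cup where they stood.

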